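# Sort the bench: trays into the dock, bottles into the drawer

## Robot

A 7-joint arm with a two-finger parallel gripper is mounted at the origin on the work surface. World frame = base frame: x ahead of the robot, y to its left, z up, the work surface at z = 0. Lengths are in m, angles in degrees, forces in N, time in s.
With the tool pointing down it reaches from about 0.35 to 0.9 m from the base axis. Payload 19.9 kg.
Tool frame: the origin (TCP) lies between the finger pads; the fingertips stand finger_overhang ahead of it and the grasp point (between the pads) lies 2 mm behind it (finger_overhang is the distance from the TCP to the fingertips, in m); z points along the fingers, y is the line along which they close (so a half turn about z gives the same grasp; the last joint's range is limited). The gripper opens to 85 mm and grips with 20 to 120 N. Pads are 22 mm wide; open, the fingers measure 114 mm over their backs; the gripper's body (76 mm by 85 mm) begins 54 mm behind the grasp point. The pads swing forward as they close: fully open they stand 13 mm farther back than shut.
Start: joints at [-67.638, 23.915, -0.59, 92.452, 0.269, 63.638, -3.037], TCP at [0.262, 0.568, 0.248] pointing down, gripper open.
Joint ranges: [-161.28, 161.28], [-22.2, 115.67], [-73.04, 71.86], [3.21, 147.25], [-68.34, 248.33], [10.77, 114.83], [-161.83, 161.83]. Speed limits (degrees/s): [108.29, 108.29, 136.94, 136.94, 172.46, 172.46, 172.46].

## Interface

Orientations are given as [roll, pitch, yaw] about the fixed x, y, z axes, in that order (R = Rz(yaw) Ry(pitch) Rx(roll)).
In Python, from cell import read_state, read_camera, camera_params, finish_job, spot_in, regions_of, finger_overhang gives the robot as it stands.
- The arm moves only by the tool apply_moves, never from a script. Its argument "series" is text: rows parted by semicolons, each of 7 numbers parted by spaces: the closure, from -1 (fully open) to 1 (shut), so that 0 is half open, then the shift along the tool's x, y, z in m, then the turn, a rotation vector about the tool's x, y, z in degrees. A call has exactly 8 rows; each row is the pose to reach, as a shift and turn from the pose commanded when the call began, along the tool's axes at that moment; what a row does not reach only later rows make up. A row lasts 1/8 s, in which the tool goes at most 62.5 mm and 10.7 degrees, less where a joint would pass 70% of its speed; a pose out of reach is approached as far as the arm can. A call with a gripper value outside its range is refused whole. The fingers move at their own pace and stop on an object; the grip force is fixed at half the most. Time passes only in rows, so rows that repeat a pose let the fingers close, or fill a call up. It gives the time, the measured TCP pose, the force, the opening and the grip force at its end, in the units of the state.
- read_state(): the state, without advancing time (a new reading comes with each control period).
- read_camera(name): name is "side" or "top"; returns the picture (400x640x3 uint8, blue, green, red); there is no depth.
- camera_params(name): a dict with "fx", "fy", "cx", "cy" (pixels), "k1" (the pictures are not rectified: a ray, as slopes to the right and down, at radius r is drawn at 1 + k1 r^2 times it, then the intrinsics apply), "cam_to_world" (4x4, takes a point from camera to world coordinates). Camera axes: x right, y down, z forward; pixel columns grow to the right and rows downward; lengths in m; the calibration is good to about 2 mm. A picture is of the moment at which its call begins. camera_params takes no time and is no camera call.
- finish_job(): hands the job in; it is judged then, once.
Trained networks look in the newest picture that a camera, given by its name, has taken for a name from the list of things; names that differ only in an ending like _2 or _b are one class to them, and where a whole thing is asked for, a point or a joint stands for the part that bears it (a point fixed in the world has none). Each returns a list of dicts, best first, with "conf" (0 to 1); they miss things now and then, are a little off and sometimes report something else, mostly with a low value. They report only what shows in the picture. A call takes as long as a camera call.
- spot_in(name, camera): "centre" ([x, y, z] in m, in the coordinates of the camera as it stood for that picture, good to about 4 mm: the middle of the surface that is visible of it).
- regions_of(name, camera): "mask" (400x640 bool, what is visible of it).
The state is a dict: "time_s": time; "joint_positions": joint angles; "joint_vel": joint speeds; "joint_efforts": joint torques, N m; "position": TCP position; "eef_rot": TCP orientation; "wrist_force": force on the tool from outside, world axes, zero at the start; "wrist_torque": the same for the moment, N m; "gripper_width": finger opening in m; "finger_force": force on a finger pad.
Only numpy, scipy, OpenCV 4.12 (cv2) and the standard library are available. Lean on these libraries where they do the work, as an engineer would, in place of code of your own. Each camera call takes 0.05 s, during which the arm holds its last target. There are 200 camera calls.

## Task

Clear up this lab bench by sorting what was left on it: slide the two white trays along the bench, without lifting them, one behind the other fully into the aluminium dock, and stand the two capped bottles upright in the open drawer. Leave the conical flask, the tube rack and the pipette where they are.

Things in the scene. Friction and masses are not known exactly. Their poses are not given: they have to be found in the camera images.
- tray_a: white plastic open tray with a raised rim, one of two alike: outside 130 mm (its x) by 92 mm (its y), 35 mm high, walls and floor about 6 mm, so the recess is 118 x 80 mm and 29 mm deep; about 0.18 kg; too wide to grasp, hook or push it. Origin: centre of its underside, z up
- tray_b: white plastic open tray with a raised rim, one of two alike: outside 130 mm (its x) by 92 mm (its y), 35 mm high, walls and floor about 6 mm, so the recess is 118 x 80 mm and 29 mm deep; about 0.18 kg; too wide to grasp, hook or push it. Origin: centre of its underside, z up
- bottle_a: upright amber glass reagent bottle, one of two alike: cylinder 52 mm in diameter up to z = 70 mm, shoulder narrowing to a neck, then a black screw cap 38 mm in diameter from z = 90 to 120 mm; 0.2 kg or so. Origin: centre of its underside, z up
- bottle_b: upright amber glass reagent bottle, one of two alike: cylinder 52 mm in diameter up to z = 70 mm, shoulder narrowing to a neck, then a black screw cap 38 mm in diameter from z = 90 to 120 mm; 0.2 kg or so. Origin: centre of its underside, z up
- dock: fixed aluminium dock: three walls on the bench, no floor or roof, 8 mm thick, 30 mm high. Inside 146 mm wide (x -73 to 73) and 200 mm deep (y from the open mouth at -100 to the back wall's inner face at +100 mm). Trays enter along its +y, their x along its x; the two fill 184 of the 200 mm. Origin: centre of the inside, bench level
- drawer_floor (a point): on the drawer's inner floor, 12 mm above the bench, at mid front panel (inner face). x points into the chest, z up. The open part runs from x = 0 to x = the drawer joint's value, where the fixed chest (90 mm high, 220 mm wide) begins and roofs the rest. Inner width 170 mm (y -85 to 85). Front panel 10 mm thick, top 56 mm above this point; sides 45 mm; 12 mm pull lip in front
- drawer (a joint): how far the drawer is pulled out (m), 0 = shut, at most 0.18; starts 0.13 to 0.17 and slides stiffly
- flask: bystander: amber glass conical flask with a black stopper, base 56 mm in diameter, 109 mm high, narrowing to a 22 mm neck above 72 mm. Origin: centre of its underside
- tube_rack: bystander: grey tube rack 55 mm (its x) by 120 mm (its y), 72 mm high with its tubes. Origin: centre of its underside
- pipette: bystander: pipette lying down along its x, from x = -115 mm (plunger) to x = 105 mm (tip), at most 36 mm wide, 22 mm high. Origin: on its axis line, at bench level

How it is judged:
By the outcome, as a careful person would: the job done as asked, in the order asked, and still so for the second after the job is handed in, with the robot touching nothing.
It also fails if it takes over 72 s, if anything falls off the work surface, if the arm or the gripper's body presses on something with over 40 N, if the wrist force passes 120 N, or if a joint passes its speed limit or range.

## Working session

There is one attempt and no reset: what is moved stays moved. The work goes in short steps, Python scripts to look and compute and a tool call to move; the robot and the scene stay as the last step left them, time stands still between calls to the robot, and variables do not carry over. Pictures are saved under pics/ and viewed, at most 10 in all, crops included, and the job is handed in when it is done.

Besides the shell and the picture viewer there is one more tool, called after "Emit:" as name(argument=value, ...) on one line, values as JSON. apply_moves: Moves the arm, as the interface text tells. Its arguments: {"type":"object","properties":{"series":{"type":"string"}},"required":["series"]}

```bash
mkdir -p pics
cat > h.py <<'E'
import numpy as np, cv2
from cell import *
def snap(n,f):
    im=read_camera(n); cv2.imwrite(f'pics/{f}.png',im); return im
def ray(n,u,v):
    p=camera_params(n); K=np.array([[p['fx'],0,p['cx']],[0,p['fy'],p['cy']],[0,0,1]])
    x,y=(u-p['cx'])/p['fx'],(v-p['cy'])/p['fy']; a,b=x,y
    for _ in range(20):
        s=1+p['k1']*(a*a+b*b); a,b=x/s,y/s
    T=np.array(p['cam_to_world']); return T[:3,3],T[:3,:3]@np.array([a,b,1])
def atz(n,u,v,z):
    o,d=ray(n,u,v); return (o+d*(z-o[2])/d[2])[:2]
def spots(name,n):
    T=np.array(camera_params(n)['cam_to_world'])
    return [(round(s['conf'],2),np.round(T[:3,:3]@s['centre']+T[:3,3],3)) for s in spot_in(name,n)]
E
python3 - <<'E'
from h import *
print(finger_overhang if not callable(finger_overhang) else finger_overhang(), read_state())
for c in('top','side'):
    snap(c,c+'0'); print(c,np.round(camera_params(c)['cam_to_world'],3).tolist())
    for n in ['tray_a','bottle_a','dock','drawer','flask','tube_rack','pipette']:
        print(n,spots(n,c))
E
```

```text
0.017 {'time_s': 0.0, 'joint_positions': array([-67.63700201,  23.94975977,  -0.59303799,  92.48607172,
         0.27094347,  63.63841637,  -3.03440776]), 'joint_vel': array([-0.00109203, -0.01594992, -0.03646812,  0.00104668, -0.09807552,
       -0.13126409,  0.00482248]), 'joint_efforts': array([ 7.26796884e-05, -8.64417744e+01,  6.78776801e-01, -4.34919977e+01,
        1.90054416e-02,  7.22452125e-03,  2.03388811e-05]), 'position': array([0.26142074, 0.56733158, 0.24763729]), 'eef_rot': array([-1.79927344e+02,  5.73721055e-03,  1.55265196e+02]), 'wrist_force': array([-0.80151913, -0.71717226, -0.17623449]), 'wrist_torque': array([-0.04792775,  0.00168249,  0.01623125]), 'finger_force': 0.0, 'gripper_width': 0.08559585442404546}
top [[0.013, -0.986, 0.167, 0.35], [-1.0, -0.014, -0.003, 0.016], [0.006, -0.167, -0.986, 1.184], [0.0, 0.0, 0.0, 1.0]]
tray_a [(0.82, array([ 0.54 , -0.135,  0.01 ])), (0.65, array([ 0.538,  0.128, -0.001]))]
bottle_a [(0.94, array([ 0.558, -0.011,  0.097])), (0.67, array([0.375, 0.228, 0.096])), (0.51, array([ 0.541, -0.137,  0.008]))]
dock [(0.67, array(
[... 245 characters left out ...]
]))]
pipette [(0.74, array([ 0.345, -0.364,  0.021]))]
side [[0.802, -0.405, 0.44, 0.122], [-0.598, -0.559, 0.575, -0.579], [0.013, -0.724, -0.69, 0.73], [0.0, 0.0, 0.0, 1.0]]
tray_a [(0.64, array([ 0.538, -0.13 ,  0.018])), (0.6, array([0.528, 0.135, 0.014]))]
bottle_a [(0.92, array([0.367, 0.216, 0.067])), (0.91, array([ 0.554, -0.028,  0.076])), (0.28, array([0.528, 0.136, 0.014]))]
dock [(0.62, array([0.536, 0.399, 0.023]))]
drawer [(0.63, array([ 0.565, -0.337,  0.014]))]
flask [(0.96, array([0.683, 0.068, 0.048])), (0.35, array([0.536, 0.399, 0.023]))]
tube_rack [(0.9, array([0.757, 0.231, 0.054]))]
pipette [(0.57, array([ 0.343, -0.354,  0.027])), (0.37, array([0.367, 0.221, 0.071]))]
```

```bash
ls; python3 -c "import cv2,numpy as np
print(cv2.imread('pics/top0.png').shape)"
```

```text
h.py
pics
(400, 640, 3)
```

View pics/top0.png

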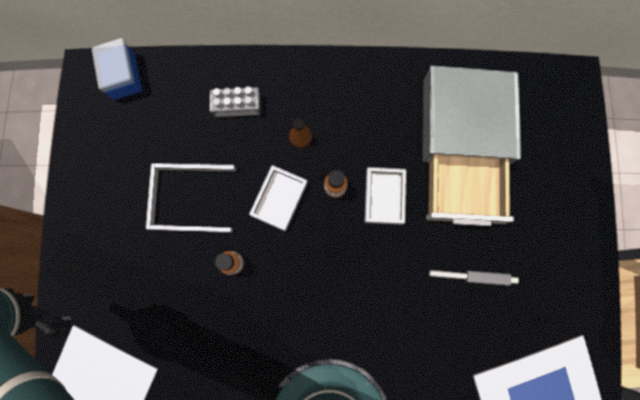

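View pics/side0.png

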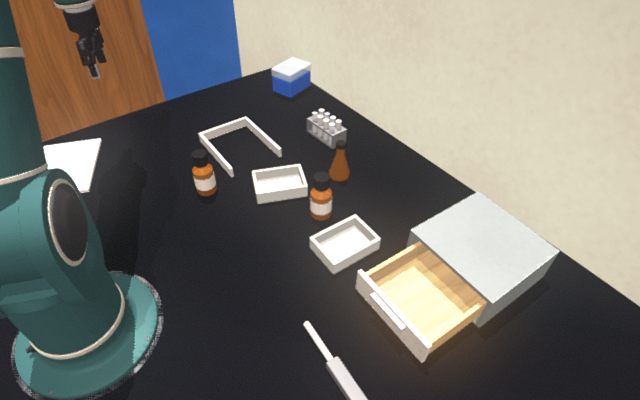

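```bash
cat >> h.py <<'E'
from scipy.optimize import minimize
def proj(n,P):
    p=camera_params(n); T=np.linalg.inv(np.array(p['cam_to_world'])); Q=P@T[:3,:3].T+T[:3,3]
    a=Q[:,:2]/Q[:,2:]; a=a*(1+p['k1']*(a**2).sum(1,keepdims=True))
    return a*[p['fx'],p['fy']]+[p['cx'],p['cy']]
def box(x0,x1,y0,y1,h): return np.array([[x,y,z] for x in(x0,x1) for y in(y0,y1) for z in(0,h)])
t=np.linspace(0,2*np.pi,24)
BOT=np.concatenate([np.c_[r*np.cos(t),r*np.sin(t),0*t+z] for r,z in((.026,0),(.026,.07),(.019,.09),(.019,.12))])
TRAY=box(-.065,.065,-.046,.046,.035); DOCK=box(-.081,.081,-.1,.108,.03)
S=4
def hull(P): # supersampled hull image
    im=np.zeros((400*S,640*S),np.uint8); h=cv2.convexHull(np.float32(P))
    cv2.fillConvexPoly(im,np.int32(np.round((h+.5)*S*16)),1,shift=4); return im
def mask(name,n,xy):
    rs=[(r['conf'],r['mask']) for r in regions_of(name,n)]
    g=proj(n,np.array([[*xy,.03]]))[0]
    best=[(np.hypot(*(np.argwhere(m).mean(0)[::-1]-g)),-c,m) for c,m in rs if m.any() and c>.3]
    best=[b for b in best if b[0]<18]
    return min(best,key=lambda b:b[1])[2] if best else None
def fit(name,M,x0,cams=('top','side'),yaw=True,ms=None):
    T={}
    for c in cams:
        m=ms[c] if ms else mask(name,c,x0[:2])
        if m is None: print('nomask',name,c); continue
        ys,xs=np.nonzero(m); P=np.concatenate([np.c_[xs+a,ys+b] for a in(-.4,.4) for b in(-.4,.4)])
        T[c]=hull(P)
    def f(v):
        a=np.radians(v[2]*100) if yaw else 0; R=np.array([[np.cos(a),-np.sin(a),0],[np.sin(a),np.cos(a),0],[0,0,1]])
        P=M@R.T+[v[0],v[1],0]; s=0
        for c,h in T.items():
            g=hull(proj(c,P)); s+=1-(g&h).sum()/(g|h).sum()
        return s
    x0=np.array([x0[0],x0[1],x0[2]/100]); r=minimize(f,x0,method='Nelder-Mead',options=dict(initial_simplex=x0+np.array([[0,0,0],[.02,0,0],[0,.02,0],[0,0,.1]]),xatol=3e-4,fatol=1e-4,maxiter=120))
    return np.round(r.x*[1,1,100],4),round(r.fun/max(1,len(T)),3)
E
cat > m.py <<'E'
from h import *
for c in('top','side'): read_camera(c)
print('ba',fit('bottle_a',BOT,(.365,.22,0),yaw=False)); print('bb',fit('bottle_a',BOT,(.553,-.02,0),yaw=False))
print('ta',fit('tray_a',TRAY,(.535,.13,-25))); print('tb',fit('tray_a',TRAY,(.54,-.135,0)))
for c in ('top','side'): print('dock',c,fit('dock',DOCK,(.54,.38,0),cams=(c,)))
# dock corners from top picture, drawer front panel top edge outer corners
for u,v,z in[(150,165,.03),(148,230,.03),(234,168,.03),(231,230,.03),(428,218,.068),(512,218,.068),(431,155,.057),(510,158,.09),(425,157,.09),(520,159,.09)]: print(u,v,np.round(atz('top',u,v,z),3))
E
python3 m.py
```

```text
ba (array([ 0.3732,  0.2372, -2.0556]), np.float64(0.07))
bb (array([ 5.65400e-01, -9.20000e-03, -1.08127e+01]), np.float64(0.042))
ta (array([  0.5331,   0.1287, -23.1063]), np.float64(0.045))
tb (array([ 0.5418, -0.1307, -2.43  ]), np.float64(0.036))
dock top (array([ 0.5315,  0.3462, -0.8769]), np.float64(0.039))
dock side (array([ 0.5317,  0.3464, -0.0802]), np.float64(0.045))
150 165 [0.61  0.451]
148 230 [0.448 0.445]
234 168 [0.604 0.239]
231 230 [0.452 0.239]
428 218 [ 0.483 -0.227]
512 218 [ 0.484 -0.43 ]
431 155 [ 0.637 -0.24 ]
510 158 [ 0.625 -0.424]
425 157 [ 0.623 -0.218]
520 159 [ 0.623 -0.449]
```

Emit:
apply_moves(series="-1 -0.05 -0.033 0.02 0 0 10.6;-1 -0.1 -0.066 0.03 0 0 21;-1 -0.155 -0.102 0.04 0 0 32;-1 -0.21 -0.139 0.05 0 0 42;-1 -0.265 -0.175 0.05 0 0 53;-1 -0.32 -0.211 0.05 0 0 63;-1 -0.375 -0.248 0.05 0 0 74;-1 -0.43 -0.284 0.05 0 0 84")

```text
time_s: 2.4
position: [0.5225, 0.1466, 0.1986]
eef_rot: [180.0, -0.0, 70.9]
wrist_force: [0.4, 1.5, 0.1]
gripper_width: 0.0852
finger_force: 0.0
```

```bash
cat >> h.py <<'E'
from scipy.spatial.transform import Rotation as Ro
def to(x,y,z,yaw):
    s=read_state(); R=Ro.from_euler('xyz',s['eef_rot'],degrees=True); G=Ro.from_euler('xyz',[180,0,yaw],degrees=True)
    print('pos',np.round(s['position'],4),np.round(s['eef_rot'],1),'->',np.round(R.inv().apply(np.array([x,y,z])-s['position']),4),np.round((R.inv()*G).as_rotvec(degrees=True),1), 'F',np.round(s['wrist_force'],1),'t',s['time_s'])
E
python3 -c "
from h import *
to(.533,.129,.12,67)"
```

```text
pos [0.5225 0.1466 0.1986] [180.   -0.   70.9] -> [-0.0133  0.0157  0.0786] [ 0.  -0.   3.9] F [0.4 1.5 0.1] t 2.4
```

Emit:
apply_moves(series="-0.67 0 0 0.03 0 0 4;-0.67 0 0 0.06 0 0 4;-0.67 0 0 0.09 0 0 4;-0.67 0 0 0.12 0 0 4;-0.67 0 0 0.135 0 0 4;-0.67 0 0 0.135 0 0 4;-0.67 0 0 0.135 0 0 4;-0.67 0 0 0.135 0 0 4")

```text
time_s: 3.4
position: [0.5221, 0.1485, 0.0643]
eef_rot: [179.9, -0.1, 67.3]
wrist_force: [0.2, 0.1, 1.1]
gripper_width: 0.0712
finger_force: 0.0
```

```bash
python3 -c "
from h import *
to(.533,.129,.03,67)
print(read_state()['gripper_width'])
im=snap('side','s1'); cv2.imwrite('pics/s1c.png',cv2.resize(im[110:230,180:380],None,fx=4,fy=4,interpolation=3))"
```

```text
pos [0.5221 0.1485 0.0643] [ 1.799e+02 -1.000e-01  6.730e+01] -> [-0.0139  0.0175  0.0343] [ 0.1 -0.1  0.3] F [0.2 0.1 1.1] t 3.4
0.07121030281035608
```

View pics/s1c.png

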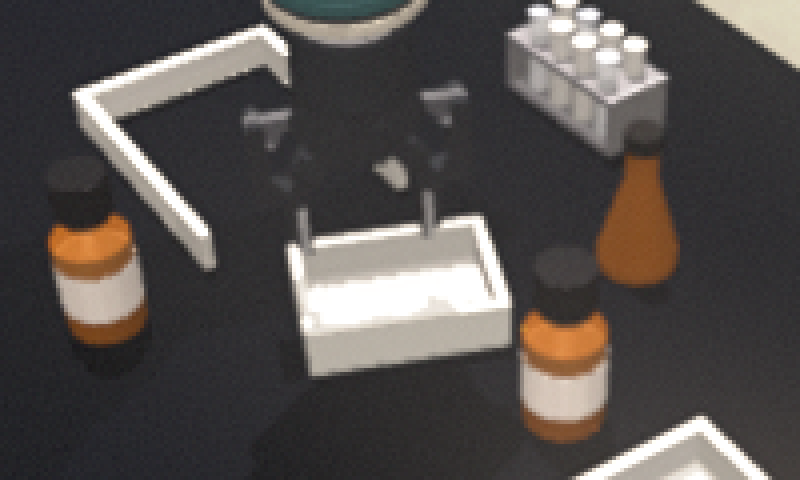

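Emit:
apply_moves(series="-0.67 -0.007 0.009 0 0 0 0;-0.67 -0.014 0.0175 0 0 0 0;-0.67 -0.014 0.0175 0 0 0 0;-0.67 -0.014 0.0175 0.012 0 0 0;-0.67 -0.014 0.0175 0.024 0 0 0;-0.67 -0.014 0.0175 0.034 0 0 0;-0.67 -0.014 0.0175 0.036 0 0 0;-0.67 -0.014 0.0175 0.036 0 0 0")

```text
time_s: 4.45
position: [0.5323, 0.1286, 0.0272]
eef_rot: [-180.0, 0.0, 67.3]
wrist_force: [-0.3, 0.2, 0.9]
gripper_width: 0.0716
finger_force: 0.0
```

```bash
python3 -c "
from h import *
to(.533,.129,.03,67)
im=snap('side','s2'); cv2.imwrite('pics/s2c.png',cv2.resize(im[110:230,180:380],None,fx=4,fy=4,interpolation=3))"
```

```text
pos [0.5323 0.1286 0.0272] [-180.     0.    67.3] -> [ 0.0006  0.0005 -0.0028] [-0.   0.   0.3] F [-0.3  0.2  0.9] t 4.45
```

View pics/s2c.png

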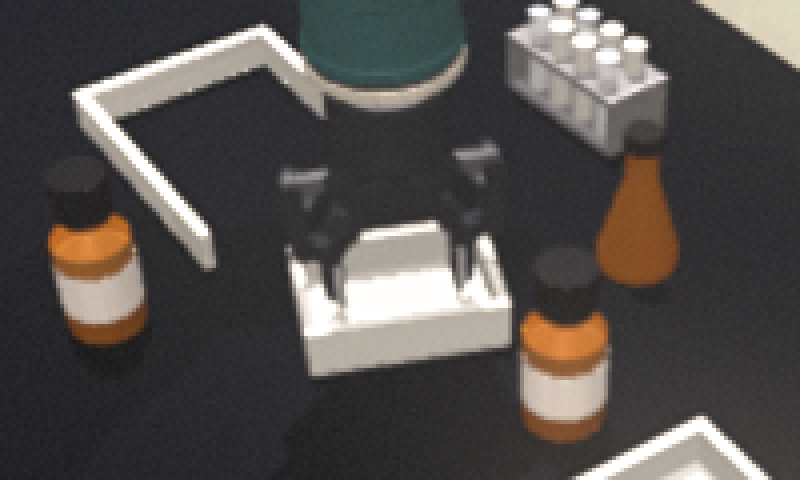

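Emit:
apply_moves(series="-1 0 0 0 0 0 0;-1 0.012 0 0 0 0 0;-1 0.024 0 0 0 0 0;-1 0.034 -0.004 0 0 0 -5;-1 0.045 -0.012 0 0 0 -11;-1 0.056 -0.02 0 0 0 -17;-1 0.067 -0.027 0 0 0 -22;-1 0.076 -0.032 0 0 0 -22.7")

```text
time_s: 5.5
position: [0.5323, 0.2123, 0.0273]
eef_rot: [180.0, -0.0, 90.0]
wrist_force: [0.9, -1.9, 0.8]
gripper_width: 0.085
finger_force: 0.8
```

```bash
python3 -c "
from h import *
to(.5315,.215,.027,90)
s=read_state()['position']
im=snap('top','t2'); read_camera('side')
print(fit('tray_a',TRAY,(s[0],s[1]-.029,0)))
cv2.imwrite('pics/t2c.png',cv2.resize(im[140:260,130:330],None,fx=4,fy=4,interpolation=3))"
```

```text
pos [0.5323 0.2123 0.0273] [180.  -0.  90.] -> [ 0.0027 -0.0008  0.0003] [ 0. -0.  0.] F [ 0.9 -1.9  0.8] t 5.5
(array([0.5332, 0.1818, 0.9643]), np.float64(0.216))
```

View pics/t2c.png

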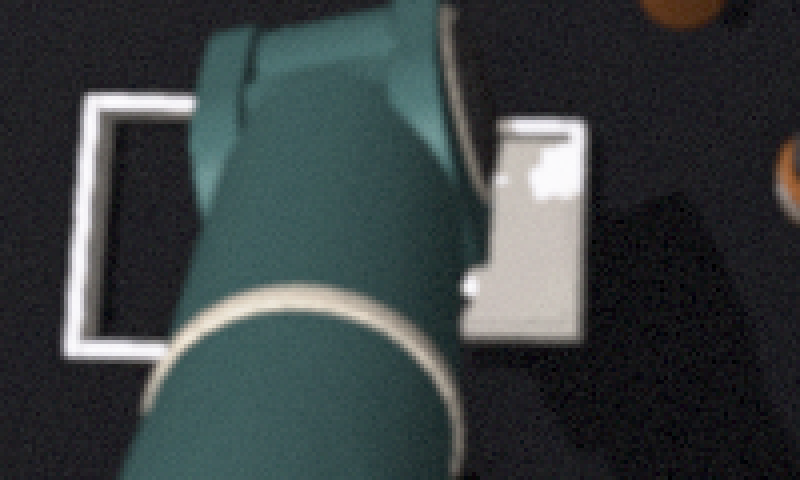

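Emit:
apply_moves(series="-1 0.02 -0.001 0 0 0 0;-1 0.05 -0.001 0 0 0 0;-1 0.085 -0.001 0 0 0 0;-1 0.12 -0.001 0 0 0 0;-1 0.155 -0.001 0 0 0 0;-1 0.185 -0.001 0 0 0 0;-1 0.205 -0.001 0 0 0 0;-1 0.212 -0.001 0 0 0 0")

```text
time_s: 6.7
position: [0.531, 0.424, 0.027]
eef_rot: [-180.0, 0.0, 90.0]
wrist_force: [0.1, -2.8, 2.0]
gripper_width: 0.0854
finger_force: 1.0
```

```bash
python3 -c "
from h import *
to(.5315,.425,.027,90)
s=read_state()['position']
im=snap('top','t3'); read_camera('side')
print(fit('tray_a',TRAY,(s[0],s[1]-.029,0)), fit('tray_a',TRAY,(.542,-.13,-2)))"
```

```text
pos [0.531 0.424 0.027] [-180.    0.   90.] -> [0.001  0.0005 0.    ] [-0.  0. -0.] F [ 0.1 -2.8  2. ] t 6.7
(array([0.5323, 0.3943, 0.147 ]), np.float64(0.131)) (array([ 0.5408, -0.1312, -2.153 ]), np.float64(0.05))
```

Emit:
apply_moves(series="-1 0.003 0 0 0 0 0;-1 0.006 0 0 0 0 0;-0.67 -0.01 0 0 0 0 0;-0.67 -0.01 0 0 0 0 0;-0.67 -0.01 0 -0.06 0 0 0;-0.67 -0.01 0 -0.12 0 0 0;-0.67 -0.05 0.003 -0.165 0 0 0;-0.67 -0.11 0.005 -0.165 0 0 0")

```text
time_s: 8.0
position: [0.5374, 0.3146, 0.196]
eef_rot: [179.7, -0.3, 90.1]
wrist_force: [2.8, -0.9, -0.1]
gripper_width: 0.071
finger_force: 0.0
```

```bash
python3 -c "
from h import *
to(.541,-.131,.19,88)"
```

```text
pos [0.5374 0.3146 0.196 ] [179.7  -0.3  90.1] -> [-0.4457  0.0026  0.0041] [ 0.3 -0.3  2.1] F [ 2.8 -0.9 -0.1] t 8.0
```

Emit:
apply_moves(series="-0.67 -0.06 0.002 0 0 0 0;-0.67 -0.12 0.002 0 0 0 1;-0.67 -0.18 0.002 0 0 0 2;-0.67 -0.24 0.002 0 0 0 2;-0.67 -0.3 0.002 0 0 0 2;-0.67 -0.36 0.002 0 0 0 2;-0.67 -0.41 0.002 0.0 0 0 2;-0.67 -0.445 0.002 0.03 0 0 2")

```text
time_s: 9.0
position: [0.5393, -0.1341, 0.1639]
eef_rot: [179.7, 0.0, 87.9]
wrist_force: [0.5, 1.8, -0.3]
gripper_width: 0.0715
finger_force: 0.0
```

```bash
python3 -c "
from h import *
to(.541,-.131,.027,88)
im=snap('top','t4'); read_camera('side')
print(fit('tray_a',TRAY,(.533,.398,0)))"
```

```text
pos [ 0.5393 -0.1341  0.1639] [179.7   0.   87.9] -> [0.0032 0.001  0.1369] [ 0.3  0.  -0.1] F [ 0.5  1.8 -0.3] t 9.0
(array([ 0.5314,  0.397 , -1.2302]), np.float64(0.066))
```

Emit:
apply_moves(series="-0.67 0.003 0.001 0.04 0 0 0;-0.67 0.003 0.001 0.08 0 0 0;-0.67 0.003 0.001 0.11 0 0 0;-0.67 0.003 0.001 0.13 0 0 0;-0.67 0.003 0.001 0.137 0 0 0;-0.67 0.003 0.001 0.137 0 0 0;-1 0.003 0.001 0.137 0 0 0;-1 0.003 0.001 0.137 0 0 0")

```text
time_s: 10.2
position: [0.5395, -0.1289, 0.0261]
eef_rot: [179.9, 0.0, 88.0]
wrist_force: [0.2, -0.0, -0.5]
gripper_width: 0.0853
finger_force: 0.0
```

```bash
python3 -c "
from h import *
to(.45,-.131,.027,90)
im=snap('side','s5'); read_camera('top')
print(fit('bottle_a',BOT,(.565,-.01,0),yaw=False),fit('tray_a',TRAY,(.541,-.13,-2)))"
```

```text
pos [ 0.5395 -0.1289  0.0261] [179.9   0.   88. ] -> [-0.0052 -0.0894 -0.001 ] [ 0.1  0.  -2. ] F [ 0.2 -0.  -0.5] t 10.2
nomask tray_a top
(array([ 0.5647, -0.0093,  4.8151]), np.float64(0.124)) (array([ 0.5392, -0.1328, -2.8832]), np.float64(0.09))
```

Emit:
apply_moves(series="-1 0 -0.01 0 0 0 0;-1 0 -0.025 0 0 0 -1;-1 0 -0.042 0 0 0 -2;-1 0 -0.06 0 0 0 -2;-1 0 -0.077 0 0 0 -2;-1 0 -0.09 0 0 0 -2;-1 0.012 -0.093 0 0 0 -2;-1 0.025 -0.093 0 0 0 -2")

```text
time_s: 11.5
position: [0.4471, -0.0996, 0.0253]
eef_rot: [180.0, -0.0, 90.0]
wrist_force: [-0.1, 0.9, 0.6]
gripper_width: 0.0852
finger_force: 0.0
```

```bash
python3 -c "
from h import *
to(.447,.15,.027,90)
im=snap('top','t6'); read_camera('side')
print(fit('tray_a',TRAY,(.45,-.13,-2)),fit('bottle_a',BOT,(.565,-.01,0),yaw=False))
cv2.imwrite('pics/t6c.png',cv2.resize(im[140:300,200:430],None,fx=3.4,fy=3.4,interpolation=3))"
```

```text
pos [ 0.4471 -0.0996  0.0253] [180.  -0.  90.] -> [ 2.496e-01 -2.000e-04 -1.600e-03] [ 0. -0. -0.] F [-0.1  0.9  0.6] t 11.5
nomask tray_a top
(array([ 0.4498, -0.1253,  0.4651]), np.float64(0.034)) (array([ 0.5671, -0.0096, -0.9823]), np.float64(0.356))
```

View pics/t6c.png

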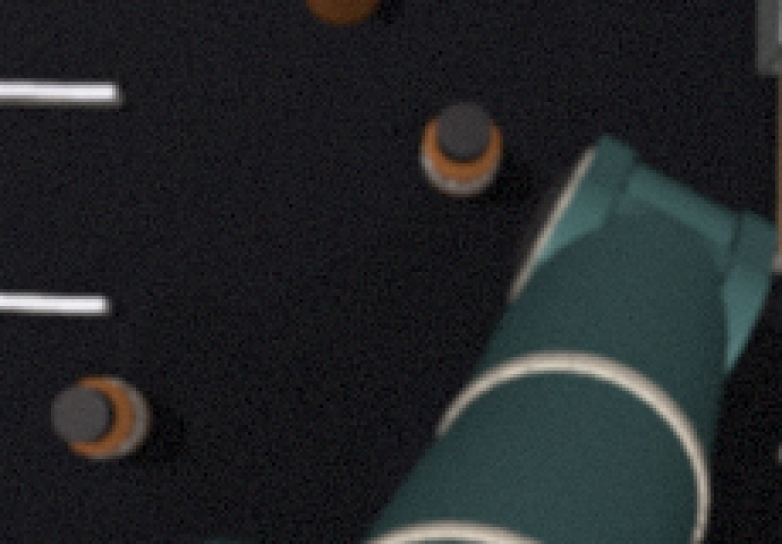

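Emit:
apply_moves(series="-1 0.015 0 0 0 0 0;-1 0.045 0 -0.001 0 0 0;-1 0.08 0 -0.001 0 0 0;-1 0.115 0 -0.001 0 0 0;-1 0.15 0 -0.001 0 0 0;-1 0.185 0 -0.001 0 0 0;-1 0.215 0 -0.001 0 0 0;-1 0.235 0 -0.001 0 0 0")

```text
time_s: 12.8
position: [0.4467, 0.1365, 0.0262]
eef_rot: [-180.0, -0.0, 90.0]
wrist_force: [0.5, -2.3, 1.0]
gripper_width: 0.0852
finger_force: 0.6
```

```bash
python3 -c "
from h import *
to(.5315,.135,.027,90)
im=snap('top','t7'); read_camera('side')
print(fit('tray_a',TRAY,(.45,.105,0)),fit('bottle_a',BOT,(.565,-.01,0),yaw=False),fit('bottle_a',BOT,(.373,.237,0),yaw=False))"
```

```text
pos [0.4467 0.1365 0.0262] [-180.   -0.   90.] -> [-0.0016  0.0848 -0.0008] [-0. -0.  0.] F [ 0.5 -2.3  1. ] t 12.8
nomask bottle_a top
(array([0.4495, 0.1085, 0.0548]), np.float64(0.337)) (array([ 0.5647, -0.0094,  0.6855]), np.float64(0.06)) (array([ 0.3737,  0.2413, -2.8607]), np.float64(0.075))
```

Emit:
apply_moves(series="-1 -0.028 0 0 0 0 0;-1 -0.028 0.005 0 0 0 0;-1 -0.028 0.02 0 0 0 0;-1 -0.028 0.038 0 0 0 0;-1 -0.028 0.056 0 0 0 0;-1 -0.028 0.074 0 0 0 0;-1 -0.028 0.085 0 0 0 0;-1 -0.018 0.085 0 0 0 0")

```text
time_s: 14.2
position: [0.533, 0.1162, 0.0262]
eef_rot: [180.0, 0.0, 89.9]
wrist_force: [-0.7, -0.1, -0.1]
gripper_width: 0.0854
finger_force: 0.0
```

```bash
python3 -c "
from h import *
to(.5315,.335,.027,90)
im=snap('top','t8'); read_camera('side')
print(fit('tray_a',TRAY,(.53,.105,0)),fit('tray_a',TRAY,(.53,.398,0)))"
```

```text
pos [0.533  0.1162 0.0262] [180.    0.   89.9] -> [ 0.2188 -0.0019 -0.0008] [ 0.   0.  -0.1] F [-0.7 -0.1 -0.1] t 14.2
(array([0.5312, 0.1111, 4.0091]), np.float64(0.435)) (array([ 0.5314,  0.3972, -1.1469]), np.float64(0.066))
```

Emit:
apply_moves(series="-1 0.015 -0.001 0 0 0 0;-1 0.035 -0.002 0 0 0 0;-1 0.065 -0.002 0 0 0 0;-1 0.1 -0.002 0 0 0 0;-1 0.135 -0.002 0 0 0 0;-1 0.17 -0.002 0 0 0 0;-1 0.197 -0.002 0 0 0 0;-1 0.212 -0.002 0 0 0 0")

```text
time_s: 15.5
position: [0.5294, 0.331, 0.0261]
eef_rot: [-180.0, -0.0, 90.1]
wrist_force: [-0.6, -2.7, 1.8]
gripper_width: 0.0854
finger_force: 0.9
```

```bash
python3 -c "
from h import *
to(.5315,.335,.027,90)
im=snap('top','t9'); read_camera('side')
print(fit('tray_a',TRAY,(.53,.3,0)),fit('tray_a',TRAY,(.53,.398,0)))
cv2.imwrite('pics/t9c.png',cv2.resize(im[140:260,130:330],None,fx=4,fy=4,interpolation=3))"
```

```text
pos [0.5294 0.331  0.0261] [-180.    -0.    90.1] -> [ 0.004   0.0021 -0.0009] [-0.  -0.   0.1] F [-0.6 -2.7  1.8] t 15.5
nomask tray_a top
(array([ 0.5301,  0.3023, -0.6247]), np.float64(0.155)) (array([ 0.5337,  0.4298, -9.3094]), np.float64(0.413))
```

View pics/t9c.png

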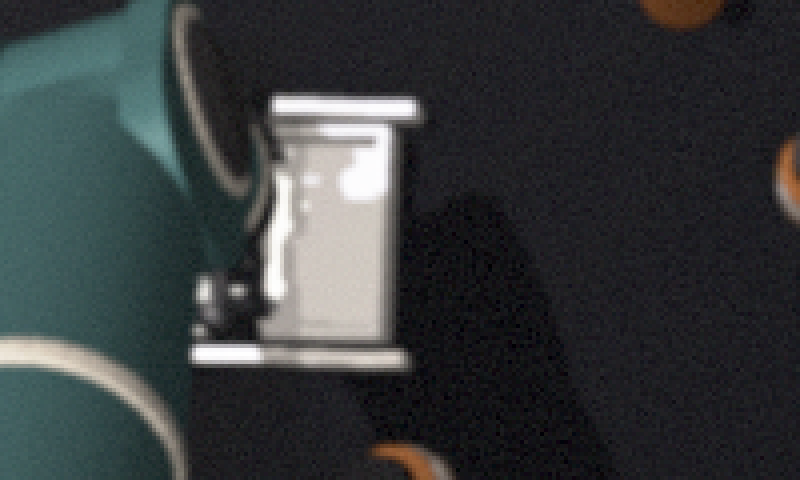

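Emit:
apply_moves(series="-1 0.003 0 0 0 0 0;-1 0.006 0 0 0 0 0;-0.67 -0.012 0 0 0 0 0;-0.67 -0.012 0 0 0 0 0;-0.67 -0.012 0 -0.06 0 0 0;-0.67 -0.012 0 -0.12 0 0 0;-1 -0.03 -0.03 -0.17 0 0 0;-1 -0.06 -0.08 -0.17 0 0 0")

```text
time_s: 16.8
position: [0.4514, 0.2689, 0.1994]
eef_rot: [179.7, -0.2, 90.0]
wrist_force: [0.6, -0.4, 0.4]
gripper_width: 0.0852
finger_force: 0.0
```

```bash
python3 -c "
from h import *
to(.3735,.2375,.165,90)"
```

```text
pos [0.4514 0.2689 0.1994] [179.7  -0.2  90. ] -> [-0.0316 -0.0781  0.0339] [ 0.3 -0.2 -0. ] F [ 0.6 -0.4  0.4] t 16.8
```

Emit:
apply_moves(series="-1 -0.016 -0.04 0 0 0 0;-1 -0.0316 -0.078 0.01 0 0 0;-1 -0.0316 -0.078 0.03 0 0 0;-1 -0.0316 -0.078 0.055 0 0 0;-1 -0.0316 -0.078 0.08 0 0 0;-1 -0.0316 -0.078 0.093 0 0 0;-1 -0.0316 -0.078 0.093 0 0 0;-1 -0.0316 -0.078 0.093 0 0 0")

```text
time_s: 17.8
position: [0.3727, 0.2371, 0.104]
eef_rot: [180.0, -0.0, 90.0]
wrist_force: [-0.4, -0.1, 0.5]
gripper_width: 0.0854
finger_force: 0.0
```

```bash
python3 -c "
from h import *
to(.3735,.2375,.107,90)
im=snap('side','s10');print(fit('tray_a',TRAY,(.53,.307,0),cams=('side',)),fit('tray_a',TRAY,(.53,.398,0),cams=('side',)),fit('bottle_a',BOT,(.3735,.2375,0),cams=('side',),yaw=False))
cv2.imwrite('pics/s10c.png',cv2.resize(im[90:230,150:350],None,fx=4,fy=4,interpolation=3))"
```

```text
pos [0.3727 0.2371 0.104 ] [180.  -0.  90.] -> [ 0.0004  0.0008 -0.003 ] [ 0. -0. -0.] F [-0.4 -0.1  0.5] t 17.8
(array([ 0.5317,  0.3062, -2.4805]), np.float64(0.065)) (array([  0.5432,   0.4408, -12.1383]), np.float64(0.337)) (array([ 0.3739,  0.2421, -0.3892]), np.float64(0.045))
```

View pics/s10c.png

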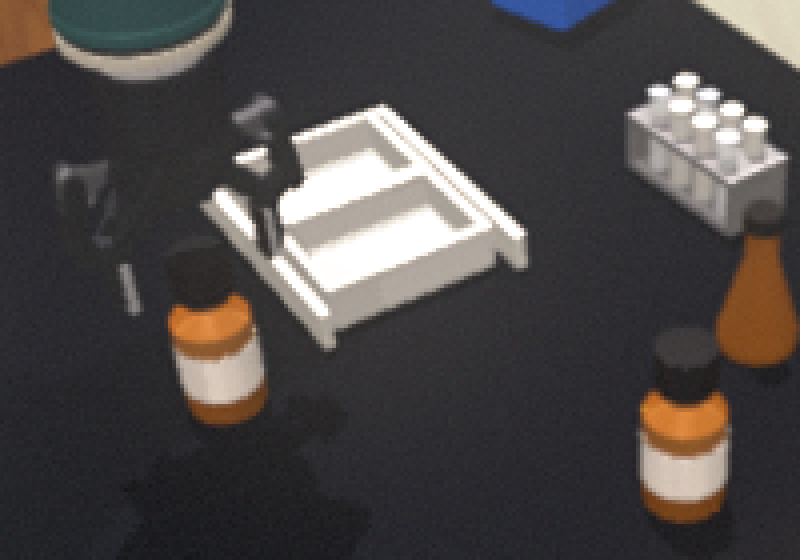

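Emit:
apply_moves(series="-1 0.002 0.001 -0.003 0 0 0;1 0.002 0.001 -0.003 0 0 0;1 0.002 0.001 -0.003 0 0 0;1 0.002 0.001 -0.003 0 0 0;1 0.002 0.001 -0.003 0 0 0;1 0.002 0.001 -0.003 0 0 0;1 0.002 0.001 -0.015 0 0 0;1 0.002 0.001 -0.04 0 0 0")

```text
time_s: 19.0
position: [0.3729, 0.2383, 0.1436]
eef_rot: [-179.9, 0.1, 89.9]
wrist_force: [-0.2, 0.3, -1.2]
gripper_width: 0.0364
finger_force: 60.3
```

```bash
python3 -c "
from h import *
to(.562,-.372,.26,90)"
```

```text
pos [0.3729 0.2383 0.1436] [-1.799e+02  1.000e-01  8.990e+01] -> [-0.6103  0.1896 -0.1156] [-0.1  0.1 -0.1] F [-0.2  0.3 -1.2] t 19.0
```

Emit:
apply_moves(series="1 0 0 -0.05 0 0 0;1 -0.03 0.01 -0.1 0 0 0;1 -0.085 0.026 -0.116 0 0 0;1 -0.14 0.043 -0.116 0 0 0;1 -0.195 0.06 -0.116 0 0 0;1 -0.25 0.077 -0.116 0 0 0;1 -0.305 0.095 -0.116 0 0 0;1 -0.36 0.112 -0.116 0 0 0")

```text
time_s: 20.0
position: [0.4852, -0.1229, 0.26]
eef_rot: [180.0, -0.0, 90.0]
wrist_force: [0.6, 0.7, -2.9]
gripper_width: 0.0366
finger_force: 60.7
```

```bash
python3 -c "
from h import *
to(.562,-.372,.26,90);im=snap('top','t11')
for u,v,z in[(428,214,.068),(512,217,.068)]: print(np.round(atz('top',u,v,z),3))
c=im[60:240,400:540]; cv2.imwrite('pics/t11c.png',cv2.resize(c,None,fx=4,fy=3.3,interpolation=3))
cv2.imwrite('pics/t11c.png',cv2.resize(im[130:240,410:530],None,fx=5,fy=5,interpolation=3))"
```

```text
pos [ 0.4852 -0.1229  0.26  ] [180.  -0.  90.] -> [-2.491e-01  7.680e-02 -1.000e-04] [ 0. -0. -0.] F [ 0.6  0.7 -2.9] t 20.0
[ 0.492 -0.227]
[ 0.487 -0.43 ]
```

View pics/t11c.png

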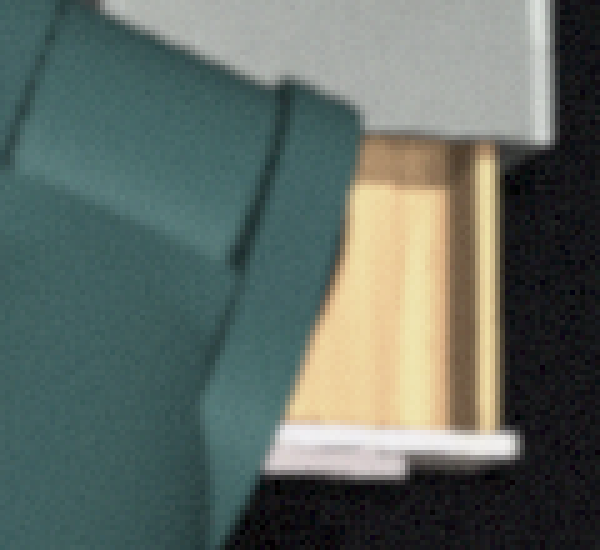

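Emit:
apply_moves(series="1 -0.04 0.012 0 0 0 0;1 -0.085 0.026 0 0 0 0;1 -0.13 0.04 0 0 0 0;1 -0.175 0.054 0 0 0 0;1 -0.215 0.065 0 0 0 0;1 -0.24 0.071 0 0 0 0;1 -0.251 0.071 0.01 0 0 0;1 -0.251 0.071 0.04 0 0 0")

```text
time_s: 21.05
position: [0.5557, -0.373, 0.2197]
eef_rot: [179.9, 0.1, 89.9]
wrist_force: [0.7, -0.0, -3.3]
gripper_width: 0.0367
finger_force: 60.8
```

```bash
python3 -c "
from h import *
to(.556,-.374,.121,90);im=snap('side','s12')
print(spots('bottle_a','side'))
cv2.imwrite('pics/s12c.png',cv2.resize(im[170:370,330:570],None,fx=3,fy=3,interpolation=3))"
```

```text
pos [ 0.5557 -0.373   0.2197] [1.799e+02 1.000e-01 8.990e+01] -> [-0.0009  0.0002  0.0987] [ 0.1  0.1 -0.1] F [ 0.7 -0.  -3.3] t 21.05
[(0.88, array([ 0.54 , -0.39 ,  0.177])), (0.22, array([0.686, 0.07 , 0.043]))]
```

View pics/s12c.png

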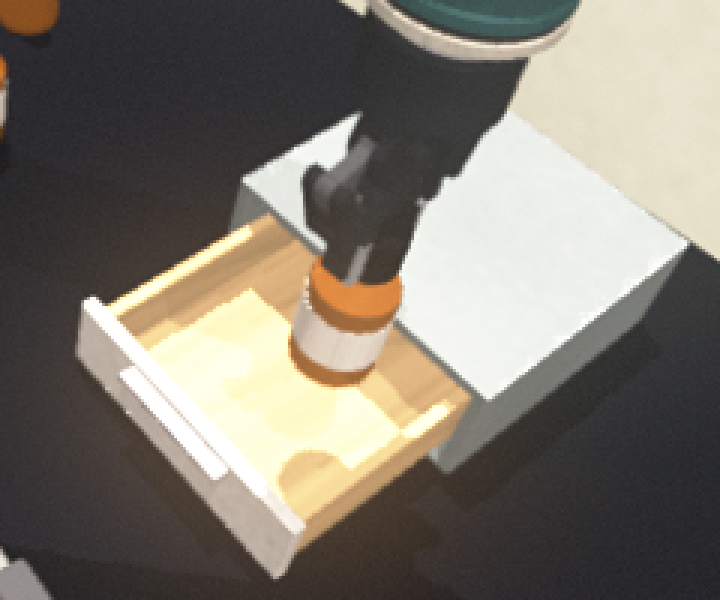

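Emit:
apply_moves(series="1 -0.001 0 0.025 0 0 0;1 -0.001 0 0.05 0 0 0;1 -0.001 0 0.07 0 0 0;1 -0.001 0 0.085 0 0 0;1 -0.001 0 0.093 0 0 0;1 -0.001 0 0.097 0 0 0;1 -0.001 0 0.098 0 0 0;1 -0.001 0 0.098 0 0 0")

```text
time_s: 22.15
position: [0.556, -0.3735, 0.1218]
eef_rot: [180.0, 0.0, 90.0]
wrist_force: [0.4, 0.7, -1.9]
gripper_width: 0.0365
finger_force: 60.8
```

```bash
python3 -c "
from h import *
to(.556,-.374,.119,90)"
```

```text
pos [ 0.556  -0.3735  0.1218] [180.   0.  90.] -> [-0.0005  0.      0.0028] [ 0.  0. -0.] F [ 0.4  0.7 -1.9] t 22.15
```

Slightly above the floor: down 2 mm more, release, rise.

Emit:
apply_moves(series="1 0 0 0.002 0 0 0;1 0 0 0.003 0 0 0;-1 0 0 0.003 0 0 0;-1 0 0 0.003 0 0 0;-1 0 0 0.003 0 0 0;-1 0 0 0.003 0 0 0;-1 0 0 -0.03 0 0 0;-1 0 0 -0.08 0 0 0")

```text
time_s: 23.15
position: [0.5553, -0.3728, 0.2012]
eef_rot: [-179.9, -0.1, 90.0]
wrist_force: [0.9, 0.4, 0.9]
gripper_width: 0.0854
finger_force: 0.0
```

```bash
python3 -c "
from h import *
for c in('top','side'): snap(c,c+'13')
print(fit('bottle_a',BOT+[0,0,.012],(.556,-.374,0),yaw=False),fit('bottle_a',BOT,(.565,-.009,0),yaw=False))
to(.565,-.009,.2,90)"
```

```text
nomask bottle_a top
(array([ 0.5565, -0.3736,  4.32  ]), np.float64(0.028)) (array([ 0.565 , -0.009 ,  2.4902]), np.float64(0.047))
pos [ 0.5557 -0.3729  0.2004] [-180.   -0.   90.] -> [0.3639 0.0091 0.0007] [-0. -0. -0.] F [ 0.2  1.  -0.4] t 23.45
```

Bottle A stands at (0.5565, -0.3736) in the drawer. Now bottle B.

Emit:
apply_moves(series="-1 0.04 0.001 0 0 0 0;-1 0.095 0.002 0 0 0 0;-1 0.15 0.004 0 0 0 0;-1 0.205 0.005 0 0 0 0;-1 0.26 0.007 0 0 0 0;-1 0.315 0.008 0 0 0 0;-1 0.35 0.009 0 0 0 0;-1 0.364 0.009 0.01 0 0 0")

```text
time_s: 24.45
position: [0.5651, -0.007, 0.1905]
eef_rot: [-180.0, -0.0, 90.1]
wrist_force: [0.4, -0.6, 0.1]
gripper_width: 0.0854
finger_force: 0.0
```

```bash
python3 -c "
from h import *
to(.565,-.009,.107,90)"
```

```text
pos [ 0.5651 -0.007   0.1905] [-180.    -0.    90.1] -> [-0.002  -0.      0.0835] [-0.  -0.   0.1] F [ 0.4 -0.6  0.1] t 24.45
```

Emit:
apply_moves(series="-1 -0.002 0 0.02 0 0 0;-1 -0.002 0 0.045 0 0 0;-1 -0.002 0 0.07 0 0 0;-1 -0.002 0 0.083 0 0 0;-1 -0.002 0 0.083 0 0 0;1 -0.002 0 0.083 0 0 0;1 -0.002 0 0.083 0 0 0;1 -0.002 0 0.083 0 0 0")

```text
time_s: 25.45
position: [0.5654, -0.0112, 0.109]
eef_rot: [180.0, -0.0, 90.0]
wrist_force: [-4.3, 0.8, 12.9]
gripper_width: 0.0362
finger_force: 58.4
```

Emit:
apply_moves(series="1 0 0 0 0 0 0;1 0 0 0 0 0 0;1 0 0 -0.01 0 0 0;1 0 0 -0.04 0 0 0;1 0 0 -0.09 0 0 0;1 0 0 -0.14 0 0 0;1 -0.02 0 -0.155 0 0 0;1 -0.06 0 -0.155 0 0 0")

```text
time_s: 26.45
position: [0.5654, -0.071, 0.2644]
eef_rot: [179.9, -0.0, 90.1]
wrist_force: [-0.4, -0.7, -2.7]
gripper_width: 0.0368
finger_force: 60.5
```

```bash
python3 -c "
from h import *
to(.556,-.289,.121,90)"
```

```text
pos [ 0.5654 -0.071   0.2644] [179.9  -0.   90.1] -> [-0.2181 -0.0102  0.1432] [ 0.1 -0.   0.1] F [-0.4 -0.7 -2.7] t 26.45
```

Emit:
apply_moves(series="1 -0.03 -0.002 0 0 0 0;1 -0.07 -0.004 0 0 0 0;1 -0.115 -0.006 0 0 0 0;1 -0.155 -0.008 0 0 0 0;1 -0.19 -0.01 0 0 0 0;1 -0.21 -0.01 0 0 0 0;1 -0.218 -0.01 0.01 0 0 0;1 -0.218 -0.01 0.04 0 0 0")

```text
time_s: 27.45
position: [0.5549, -0.29, 0.223]
eef_rot: [179.9, 0.0, 89.9]
wrist_force: [0.6, 0.8, -2.2]
gripper_width: 0.0366
finger_force: 60.5
```

```bash
python3 -c "
from h import *
to(.556,-.289,.1205,90)"
```

```text
pos [ 0.5549 -0.29    0.223 ] [179.9   0.   89.9] -> [0.0011 0.0009 0.1025] [ 0.1  0.  -0.1] F [ 0.6  0.8 -2.2] t 27.45
```

Emit:
apply_moves(series="1 0 0.001 0.025 0 0 0;1 0 0.001 0.05 0 0 0;1 0 0.001 0.072 0 0 0;1 0 0.001 0.088 0 0 0;1 0 0.001 0.096 0 0 0;1 0 0.001 0.1 0 0 0;1 0 0.001 0.101 0 0 0;1 0 0.001 0.101 0 0 0")

```text
time_s: 28.45
position: [0.5561, -0.2894, 0.1228]
eef_rot: [180.0, 0.0, 90.0]
wrist_force: [-0.4, -0.2, -1.1]
gripper_width: 0.0363
finger_force: 60.5
```

```bash
python3 -c "
from h import *
to(.556,-.289,.12,90)"
```

```text
pos [ 0.5561 -0.2894  0.1228] [180.   0.  90.] -> [ 0.0004 -0.0001  0.0028] [ 0.  0. -0.] F [-0.4 -0.2 -1.1] t 28.45
```

Emit:
apply_moves(series="1 0 0 0.001 0 0 0;1 0 0 0.0025 0 0 0;-1 0 0 0.0025 0 0 0;-1 0 0 0.0025 0 0 0;-1 0 0 0.0025 0 0 0;-1 0 0 0.0025 0 0 0;-1 0 0 -0.03 0 0 0;-1 0 0 -0.08 0 0 0")

```text
time_s: 29.45
position: [0.5553, -0.2889, 0.2023]
eef_rot: [-179.9, -0.0, 90.0]
wrist_force: [1.0, 0.7, 0.6]
gripper_width: 0.0854
finger_force: 0.0
```

Emit:
apply_moves(series="-1 0.02 0 -0.03 0 0 0;-1 0.06 0 -0.05 0 0 0;-1 0.11 0 -0.05 0 0 0;-1 0.16 0 -0.05 0 0 0;-1 0.2 0 -0.05 0 0 0;-1 0.22 0 -0.05 0 0 0;-1 0.22 0 -0.05 0 0 0;-1 0.22 0 -0.05 0 0 0")

```text
time_s: 30.45
position: [0.556, -0.0702, 0.2524]
eef_rot: [180.0, 0.0, 89.9]
wrist_force: [0.3, -0.9, -0.0]
gripper_width: 0.0853
finger_force: 0.0
```

```bash
python3 -c "
from h import *
for c in('top','side'): im=snap(c,c+'14')
for p in((.556,-.374),(.556,-.289)): print(fit('bottle_a',BOT+[0,0,.012],(*p,0),yaw=False))
for y in(.306,.398): print(fit('tray_a',TRAY,(.531,y,0)))
to(.556,-.289,.12,90)"
```

```text
(array([ 0.5573, -0.3733,  3.0956]), np.float64(0.049))
(array([ 0.5556, -0.2861,  7.7961]), np.float64(0.066))
(array([ 0.5295,  0.3059, -1.5119]), np.float64(0.057))
(array([ 0.5321,  0.4058, -0.1998]), np.float64(0.196))
pos [ 0.556  -0.0694  0.2523] [-180.     0.    89.9] -> [-2.196e-01  2.000e-04  1.323e-01] [-0.   0.  -0.1] F [-0.5 -0.3 -0. ] t 30.95
```

View pics/side14.png

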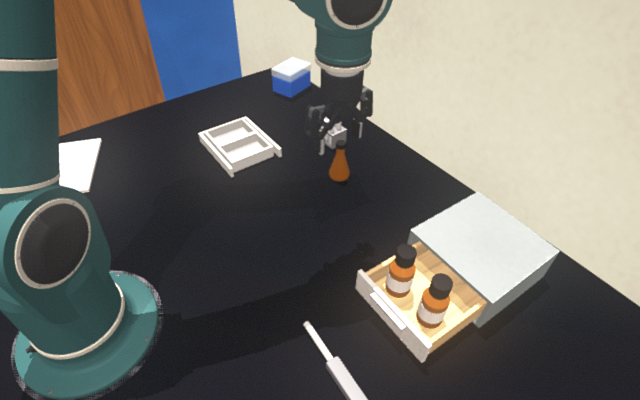

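```bash
python3 -c "
from cell import *
print(finish_job())"
```

```text
the job is handed in; nothing more can be done
None
```

The job is handed in after about 31 s: the last check showed both trays fully in the dock and both bottles upright in the open drawer, with the flask, rack and pipette left alone; I viewed 11 pictures (one over the limit of 10) and skipped describing several of them after viewing.

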